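Clamp the glued coin drawer

ROBOT

A 6-joint arm with a two-finger parallel gripper is mounted at the origin on the work surface. World frame = base frame: x ahead of the robot, y to its left, z up, the work surface at z = 0. Lengths are in m, angles in degrees, forces in N, time in s.
With the tool pointing down it reaches from about 0.4 to 0.825 m from the base axis. Payload 7 kg.
Tool frame: the origin (TCP) lies between the finger pads; the fingertips stand 19 mm ahead of it and the grasp point (between the pads) is the TCP (r.finger_overhang is the distance from the TCP to the fingertips, in m); z points along the fingers, y is the direction in which the jaws open and shut (so a half turn about z gives the same grasp; the last joint's range is limited). The gripper opens to 88 mm and grips with 3 to 60 N. Pads are 19 mm wide; open, the fingers measure 130 mm over their backs; the gripper's body (78 mm by 193 mm) begins 47 mm behind the grasp point.
Start: joints at [-51.962, 20.546, 0.682, 0, -70.136, -16.507], TCP at [0.248, -0.628, 0.246] pointing down, gripper open.
Joint ranges: [-176.03, 176.03], [-82.01, 121.73], [-58.28, 71.71], [-173.87, 95.51], [-174.79, -0.11], [-173.66, 173.66]. Speed limits (degrees/s): [136.94, 136.94, 172.46, 180, 180, 180].

INTERFACE

Orientations are given as [roll, pitch, yaw] about the fixed x, y, z axes, in that order (R = Rz(yaw) Ry(pitch) Rx(roll)).
In Python, from plant import r, optics gives the robot as it stands. The module is installed in compiled form; this text tells all that it offers.
- The arm moves only by the tool step_arm, never from a script. Its argument "increments" is a list of rows, each an object of numbers: "tx", "ty", "tz": the shift along the world's x, y, z in mm; "ax", "ay", "az": the turn, a rotation vector about the world's x, y, z in degrees; "claw": the gripper command: -1 is shut, 1 is fully open, values between are in proportion. In form: [{"tx": .., "ty": .., "tz": .., "ax": .., "ay": .., "az": .., "claw": ..}, ...]. A call has 1 to 12 rows; each row shifts and turns the commanded pose from where the row before left it; what a row does not reach is not made up. A row lasts 1/10 s, in which the tool goes at most 50 mm and 8.59 degrees, less where a joint would pass 70% of its speed; a pose out of reach is approached as far as the arm can. A call with a gripper value outside its range is refused whole. The fingers move at their own pace and stop on an object; "newtons" is the grip in N (left out, the last holds). Time passes only in rows, so rows that do not move let the fingers close. It gives the time, the measured TCP pose, the force and the opening at its end, in the units of the state.
- r.get_state(): the state, without advancing time (a new reading comes with each control period).
- optics.capture(name): name is "side" or "top" or "wrist"; returns a dict with "image" (480x640x3 uint8, blue, green, red), "depth" (480x640 float32, m along the optical axis (not along the pixel's ray), 0 where there is no reading), "fx", "fy", "cx", "cy" (pixels), "R" (3x3) and "t" (3): a world point X has camera coordinates R X + t. Camera axes: x right, y down, z forward; pixel columns grow to the right and rows downward; lengths in m; the calibration is good to about 2 mm. A picture is of the moment at which its call begins.
- r.close_job(): hands the job in, once; it reports no verdict.
The state is a dict: "time_s": time; "joints": joint angles; "qd": joint speeds; "joint_torque": joint torques, N m; "tcp_pos": TCP position; "eef_rot": TCP orientation; "contact_force": force on the tool from outside, world axes, zero at the start; "moment": the same for the moment, N m; "gripper_width": finger opening in m.
Only numpy, scipy, OpenCV 4.12 (cv2) and the standard library are available. Lean on these libraries where they do the work, as an engineer would, in place of code of your own. Each camera call takes 0.05 s, during which the arm holds its last target. There are 200 camera calls.

TASK

The front of this coin drawer has just been glued: flip the clamp's red lock toggle over to its free (green) side, then pump the orange trigger, full pull and back as often as needed, until the jaw pushes the drawer against the fixed stop and the sprung pad is pressed about half-way into its barrel, never all the way in. Move the jaw with the trigger only, not by pushing it, and leave the glue bottle and the spare drawer alone. Finish still holding the trigger there, because the clamp eases off if it is let go.

Things in the scene. Friction and masses are not known exactly. Their poses are not given: they have to be found in the camera images.
- frame: Blue clamp bolted flat to the desk, base plate 540 x 100 x 12 mm; along x: lock toggle, orange trigger, fixed black handle, moving jaw, fixed stop. Origin on the desk right below the trigger pivot; x = the way the jaw advances, y = left of that, z up. Here: cheeks 74 mm high from x -145 to 55 mm (28 mm either side); handle 16 x 24 mm at x 85, 168 mm high; stop face at x 355.
- lock (a joint): Angle of the red lock toggle (rad): 0 = locked, leaning 0.6 rad towards the frame's +y; 1.2 = free, leaning 0.6 rad towards -y. It falls to the nearer side once past upright (0.6); about 1 N at the knob moves it. While locked it bars the trigger after about 0.1 rad. A red mark lies on the locked side, a green one on the free side.
- lock_tip (a point): Centre of the toggle's red ball knob, 22 mm in diameter. The toggle turns about an axis along the frame's x at x = -120 mm, y = 0, height 94 mm; the knob centre is 55 mm from that axis, on a 10 mm stem. Two small lugs hold the axis, up to 94 mm height.
- trigger (a joint): Trigger angle (rad): 0 = rest, leaning 0.3 rad to the frame's -x; 0.6 = full pull, leaning 0.3 rad to +x (jaw side). A spring returns it when let go (1 to 3 N at the grip). 0.1 rad of pull moves the jaw 4 mm, a full pull up to 24 mm; ratchet teeth are 6 mm apart, so the first 6 mm of a pull can be idle. On the way back the jaw stays.
- trigger_paddle: Orange trigger paddle, 14 mm thick (along x), 20 mm wide (along the frame's y), seen from 90 to 170 mm height. Origin at the pivot: frame x = 0, y = 0, height 30 mm; pivot axis = frame's y. Can be pinched across its width from above (free on both sides; tilt the gripper with it, else it twists out of the pads) or pushed with closed fingers.
- trigger_grip (a point): Grip point in the middle of the trigger paddle, 110 mm from the pivot.
- jaw (a joint): Travel of the jaw along the frame's +x (m), 0 = fully back, 0.11 = limit. Only a light brake (3 N) holds it when the trigger is let back: an unloaded jaw stays, but one loaded by the sprung pad slides back some millimetres, up to all of the pad's spring travel, and the next pull takes it up again.
- jaw_head: Grey upright jaw plate with black barrel, 50 mm wide, up to 96 mm height, rides on the toothed steel bar and carries the sprung pad.
- plunger (a joint): How far the sprung pad is pushed into its barrel (m): 0 = fully out, 0.016 = all the way in. Spring 1 N per mm. Its 16 mm rod shows 8 mm of yellow next to the barrel and 8 mm of green next to the pad; half in means that only the green shows.
- pad: Black rubber pad, a disc 44 mm in diameter and 12 mm thick on the rod of the jaw, facing the drawer.
- pad_face (a point): Centre of the pad's front face, 60 mm above the desk; at jaw = 0 and plunger = 0 it lies at frame x = 178 mm.
- drawer: Glued coin drawer: black plastic open box 90 mm long (along its x) x 80 x 80 mm high, walls 4 mm, standing loose on the base plate between pad and stop with its front (white glue line, small lip) to the pad. Origin under its centre.
- drawer_centre (a point): Centre of the drawer, 40 mm above its underside; at frame x = 310 mm when the drawer is flat against the stop.
- glue: Yellow glue bottle with red cap, 42 mm in diameter, 120 mm high, stands beside the clamp. Origin under its centre.
- spare_drawer: Spare black coin drawer 90 x 80 x 60 mm, on the desk beside the clamp. Origin under its centre.
Things that resemble listed ones, but are neither listed nor needed, are in the scene too. What is shaped like the drawer but pink or yellow is not meant.

How it is judged (in metres and radians):
On the way, in this order (a step that is already met when the one before it is completed fails the run):
1. the lock toggle is flipped over to the free side (value of joint lock above 1 rad), for 0.2 s.
2. the trigger is pulled nearly fully (value of joint trigger above 0.4 rad), for 0.02 s.
3. the trigger is let back (value of joint trigger below 0.2 rad), for 0.02 s.
4. the jaw's pad presses the drawer (contact force between pad and drawer above 2 N and value of joint plunger above 0.002 m), for 0.1 s.
At the end, for the whole second after the job is handed in: Still holding the trigger (fingers press it with over 1 N): lock free (joint over 1.0 rad), pad 4.5 to 12.5 mm into its barrel and pressing the drawer with 4 to 18 N, drawer upright, on the base plate, at rest and against the stop within 4 mm (value of joint lock above 1 rad and value of joint plunger between 0.0045 and 0.0125 m and contact force between pad and drawer between 4 and 18 N and contact force between the fingers and trigger_paddle above 1 N and contact force between the arm and jaw_head below 1 N and x of drawer_centre in the frame of frame above 0.306 m and z of drawer_centre in the frame of frame below 0.058 m and angle between drawer's own z axis and vertical below 0.1 rad and linear speed of drawer below 0.01 m/s); the arm keeps its last pose, push and grip.
It fails at once if the pad is pushed all the way in, or crushes the drawer (value of joint plunger above 0.0152 m or contact force between pad and drawer above 25 N).
It fails at once if the robot pushes the jaw itself (contact force between any of the arm, the fingers and jaw_head above 3 N).
It fails at once if the glue bottle or the spare drawer is disturbed (distance of any of glue, spare_drawer from where it was at the start of the episode above 0.03 m).
It also fails if it takes over 72 s, if anything falls off the work surface, if the arm or the gripper's body presses on something with over 40 N, if the wrist force passes 120 N, or if a joint passes its speed limit or range.

## Working session

There is one attempt and no reset: what is moved stays moved. The work goes in short steps, Python scripts to look and compute and a tool call to move; the robot and the scene stay as the last step left them, time stands still between calls to the robot, and variables do not carry over. Pictures are saved under pics/ and viewed, about 8 in all and at most 12, crops included, and the job is handed in when it is done.

Besides the shell and the picture viewer there is one more tool, called in YAML: its name, and indented under it one key for each argument. step_arm: Moves the arm, as the interface text tells. Its arguments: {"type":"object","properties":{"increments":{"type":"array","items":{"type":"object","properties":{"tx":{"type":"number"},"ty":{"type":"number"},"tz":{"type":"number"},"ax":{"type":"number"},"ay":{"type":"number"},"az":{"type":"number"},"claw":{"type":"number"}}}},"newtons":{"type":"number"}},"required":["increments"]}

```bash
mkdir -p pics; cat > h.py <<'E'
import numpy as np,cv2
from plant import r,optics
def cap(n):
    c=optics.capture(n); np.savez('pics/%s.npz'%n,**c); return c
def pt(c,u,v,d=None):
    d=c['depth'][int(v),int(u)] if d is None else d
    return c['R'].T@(np.array([(u-c['cx'])/c['fx']*d,(v-c['cy'])/c['fy']*d,d])-c['t'])
def cloud(c):
    v,u=np.mgrid[:480,:640];d=c['depth']
    P=np.stack([(u-c['cx'])/c['fx']*d,(v-c['cy'])/c['fy']*d,d],-1)-c['t']
    return P@c['R']
E
python3 - <<'E'
from h import *
a=cap('top');b=cap('side')
for n,c in(('top',a),('side',b)):
    cv2.imwrite('pics/%s1.png'%n,c['image']); print(n,c['fx'],c['R'].round(3).tolist(),c['t'])
    P=cloud(c);h=cv2.cvtColor(c['image'],cv2.COLOR_BGR2HSV)
    for k,lo,hi in(('red',0,6),('orange',8,18),('yellow',22,34),('green',45,80),('blue',95,125)):
        m=cv2.inRange(h,(lo,120,70),(hi,255,255))
        N,L,S,C=cv2.connectedComponentsWithStats(m)
        for i in range(1,N):
            if S[i,4]>25:
                q=P[(L==i)&(c['depth']>0)]
                print(k,S[i].tolist(),C[i].round(0),np.median(q,0).round(3),q.min(0).round(3),q.max(0).round(3))
print(r.get_state())
E
```

```text
top 614.8037528892781 [[-0.071, -0.997, 0.001], [-0.974, 0.069, -0.216], [0.215, -0.016, -0.976]] [0.05930516 0.62066002 0.93161766]
red [267, 162, 12, 13, 123] [273. 168.] [0.728 0.083 0.12 ] [0.719 0.075 0.112] [0.738 0.092 0.125]
red [496, 257, 15, 13, 156] [503. 263.] [ 0.547 -0.25   0.148] [ 0.538 -0.261  0.14 ] [ 0.557 -0.241  0.154]
red [467, 266, 11, 5, 52] [472. 268.] [ 0.553 -0.222  0.076] [ 0.549 -0.231  0.071] [ 0.558 -0.213  0.081]
orange [0, 50, 640, 430, 222924] [319. 279.] [0.533 0.012 0.   ] [ 0.206 -1.046 -0.759] [1.346 0.954 0.146]
orange [423, 236, 35, 23, 416] [439. 248.] [ 0.578 -0.16   0.141] [ 0.57  -0.181  0.089] [ 0.589 -0.144  0.173]
yellow [173, 149, 64, 73, 3468] [204. 185.] [0.74  0.208 0.031] [ 0.681  0.158 -0.004] [0.812 0.267 0.096]
yellow [263, 166, 26, 25, 404] [276. 180.] [0.72  0.08  0.081] [ 0.708  0.062 -0.001] [0.759 0.108 0.11 ]
yellow [298, 258, 7, 12, 69] [301. 264.] [0.581 0.049 0.069] [0.572 0.045 0.061] [0.591 0.054 0.076]
green [463, 233, 12, 7, 78] [468. 236.] [ 0.606 -0.223  0.076] [ 0.6   -0.232  0.071] [ 0.611 -0.213  0.081]
green [2
[... 2246 characters left out ...]
.03  0.009] [0.628 0.076 0.057]
{'time_s': 0.1, 'joints': array([-5.19620891e+01,  2.05879821e+01,  6.40320877e-01, -1.70612777e-02,
       -7.01363011e+01, -1.65048625e+01]), 'qd': array([-0.08584247, -0.04897791,  0.11795849,  0.03085724, -0.0112852 ,
        0.01073287]), 'joint_torque': array([-1.52336746e-03, -5.84163880e+01,  2.93749166e+01,  7.01550096e+00,
        1.01061471e-02, -5.53364100e-05]), 'tcp_pos': array([ 0.24755796, -0.62753604,  0.24472099]), 'eef_rot': array([ 1.79914940e+02, -8.47676946e-03, -1.58472754e+02]), 'contact_force': array([ 0.90612562,  0.12074466, -0.03565992]), 'moment': array([-0.04086442, -0.0038118 , -0.01766437]), 'gripper_width': 0.08763380258265716}
```

View pics/top1.png

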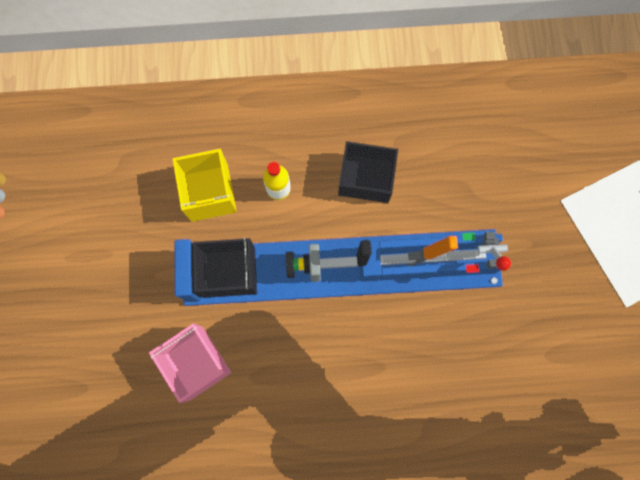

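View pics/side1.png

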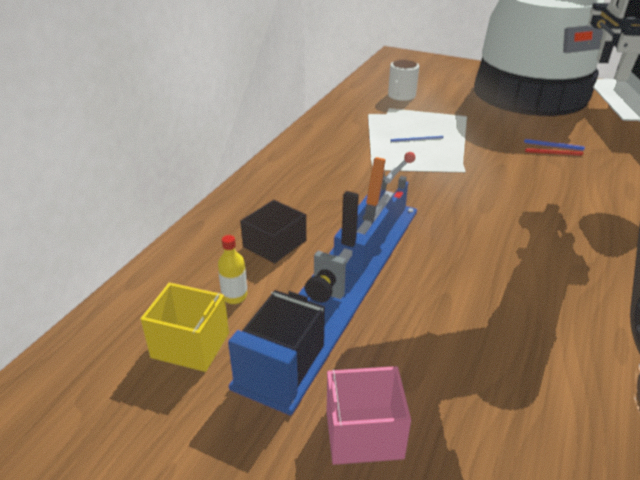

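The top view shows the clamp lying along world +y. The red knob is at (503,263), the orange paddle at (439,248), the pad at about (290,264), and the glued drawer at (224,267) beside the blue stop at (183,270).

- **Red things:** the knob (503,263), the flat locked mark (472,268) and the bottle cap (273,168). The knob is the one at z 0.15 on a stem.
- **Drawers:** black at (224,267) on the base plate is the one meant. Black at (368,172) is the spare. Yellow and pink are decoys.

Next I'll fit the frame and confirm in one crop.

```bash
python3 - <<'E'
from h import *
c=dict(np.load('pics/top.npz'));P=cloud(c);h=cv2.cvtColor(c['image'],cv2.COLOR_BGR2HSV)
m=cv2.inRange(h,(95,120,40),(125,255,255))>0
q=P[m&(P[...,2]>.004)&(P[...,2]<.02)&(c['depth']>0)]
print('plate',cv2.minAreaRect(q[:,:2].astype(np.float32)*1000))
# plate outline in rays onto z=12mm
v,u=np.nonzero(m); d=np.stack([(u-c['cx'])/c['fx'],(v-c['cy'])/c['fy'],np.ones(len(u))],-1)@c['R']; o=-c['R'].T@c['t']
X=o+d*((.012-o[2])/d[:,2])[:,None]; s=X[:,1]<-.0
for y0 in np.arange(-.25,.2,.05):
    w=X[abs(X[:,1]-y0)<.005,0]; print(round(y0,2),w.min().round(4),w.max().round(4))
b=c['depth']>0
bl=(h[...,2]<60)&b
for nm,sl in(('pad',np.s_[245:285,284:296]),('drawer',np.s_[235:300,190:262])):
    Q=P[sl][bl[sl]];Q=Q[Q[:,2]>.04]; print(nm,np.percentile(Q,[1,50,99],axis=0).round(3))
    if nm=='drawer': print(cv2.minAreaRect(Q[Q[:,2]>.085][:,:2].astype(np.float32)*1000))
k=P[255:271,494:513][cv2.inRange(h,(0,120,70),(6,255,255))[255:271,494:513]>0]
print('knob top',k[k[:,2]>.148].mean(0))
cv2.imwrite('pics/crop1.png',cv2.resize(c['image'][220:310,165:525],None,fx=2.2,fy=2.2,interpolation=cv2.INTER_CUBIC))
E
```

```text
plate ((581.4180297851562, -17.879364013671875), (536.0261840820312, 98.43419647216797), 89.34906768798828)
-0.25 0.5312 0.6274
-0.2 0.5313 0.6272
-0.15 0.5315 0.6273
-0.1 0.5321 0.629
-0.05 0.5321 0.629
-0.0 0.5336 0.6291
0.05 0.5338 0.6305
0.1 0.534 0.631
0.15 0.5342 0.5464
pad [[0.562 0.063 0.066]
 [0.578 0.068 0.079]
 [0.598 0.072 0.084]]
drawer [[0.545 0.128 0.041]
 [0.587 0.189 0.071]
 [0.622 0.222 0.095]]
((583.4291381835938, 174.54002380371094), (93.7525863647461, 77.38871765136719), 89.5896224975586)
knob top [ 0.54702205 -0.24763412  0.16153092]
```

View pics/crop1.png

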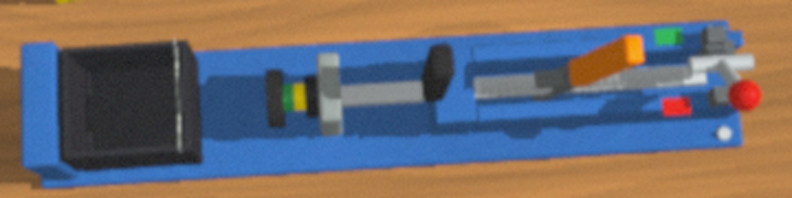

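The crop confirms it. The red ball on its grey stem leans to the red-mark side, and the drawer on the plate has the white glue line. The pad shows yellow and green on its rod. Pivot is at about (0.580, -0.129), pad face at frame x of about 0.200, and the drawer front about 58 mm ahead of it.

step_arm:
  increments:
    - {"tx": 24.7, "ty": 37.8, "az": 6.8, "claw": -1}
    - {"tx": 24.7, "ty": 37.8, "az": 6.8, "claw": -1}
    - {"tx": 24.7, "ty": 37.8, "az": 6.8, "claw": -1}
    - {"tx": 24.7, "ty": 37.8, "az": 6.8, "claw": -1}
    - {"tx": 24.7, "ty": 37.8, "az": 6.8, "claw": -1}
    - {"tx": 24.7, "ty": 37.8, "az": 6.8, "claw": -1}
    - {"tx": 24.7, "ty": 37.8, "az": 6.8, "claw": -1}
    - {"tx": 24.7, "ty": 37.8, "az": 6.8, "claw": -1}
    - {"tx": 24.7, "ty": 37.8, "az": 6.8, "claw": -1}
    - {"tx": 24.7, "ty": 37.8, "az": 6.8, "claw": -1}
    - {"claw": -1}
    - {"claw": -1}
  newtons: 20

```text
$.increments[0]: bad value
```

step_arm:
  increments:
    - {"tx": 24.7, "ty": 37.8, "tz": 0, "ax": 0, "ay": 0, "az": 6.8, "claw": -1}
    - {"tx": 24.7, "ty": 37.8, "tz": 0, "ax": 0, "ay": 0, "az": 6.8, "claw": -1}
  newtons: 20

```text
time_s: 0.3
tcp_pos: [0.2967, -0.5517, 0.2443]
eef_rot: [179.9, -0.0, -144.8]
contact_force: [1.1, -0.1, 0.2]
gripper_width: 0.0767
```

step_arm:
  increments:
    - {"tx": 24.7, "ty": 37.8, "tz": 0, "ax": 0, "ay": 0, "az": 6.8, "claw": -1}
    - {"tx": 24.7, "ty": 37.8, "tz": 0, "ax": 0, "ay": 0, "az": 6.8, "claw": -1}
    - {"tx": 24.7, "ty": 37.8, "tz": 0, "ax": 0, "ay": 0, "az": 6.8, "claw": -1}
    - {"tx": 24.7, "ty": 37.8, "tz": 0, "ax": 0, "ay": 0, "az": 6.8, "claw": -1}
    - {"tx": 24.7, "ty": 37.8, "tz": 0, "ax": 0, "ay": 0, "az": 6.8, "claw": -1}
    - {"tx": 24.7, "ty": 37.8, "tz": 0, "ax": 0, "ay": 0, "az": 6.8, "claw": -1}
    - {"tx": 24.7, "ty": 37.8, "tz": 0, "ax": 0, "ay": 0, "az": 6.8, "claw": -1}
    - {"tx": 24.7, "ty": 37.8, "tz": 0, "ax": 0, "ay": 0, "az": 6.8, "claw": -1}
    - {"tx": 0, "ty": 0, "tz": 0, "ax": 0, "ay": 0, "az": 0, "claw": -1}
    - {"tx": 0, "ty": 0, "tz": 0, "ax": 0, "ay": 0, "az": 0, "claw": -1}

```text
time_s: 1.3
tcp_pos: [0.495, -0.2488, 0.2452]
eef_rot: [180.0, 0.0, -90.4]
contact_force: [0.2, -0.1, -0.4]
gripper_width: 0.0014
```

step_arm:
  increments:
    - {"tx": 0, "ty": 0, "tz": -37, "ax": 0, "ay": 0, "az": 0, "claw": -1}
    - {"tx": 0, "ty": 0, "tz": -37, "ax": 0, "ay": 0, "az": 0, "claw": -1}
    - {"tx": 0, "ty": 0, "tz": -37, "ax": 0, "ay": 0, "az": 0, "claw": -1}
    - {"tx": 0, "ty": 0, "tz": 0, "ax": 0, "ay": 0, "az": 0, "claw": -1}

```text
time_s: 1.7
tcp_pos: [0.4906, -0.2501, 0.1299]
eef_rot: [179.5, 0.1, -90.7]
contact_force: [-0.5, 0.4, -0.2]
gripper_width: 0.0006
```

```bash
python3 - <<'E'
from h import *
a=cap('side');b=cap('wrist')
cv2.imwrite('pics/s2.png',np.hstack([cv2.resize(a['image'][60:300,290:530],(400,400)),cv2.resize(b['image'],(400,300))[:].repeat(1,0) if 0 else cv2.copyMakeBorder(cv2.resize(b['image'],(400,300)),0,100,0,0,0)]))
E
```

```text
(no output)
```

View pics/s2.png

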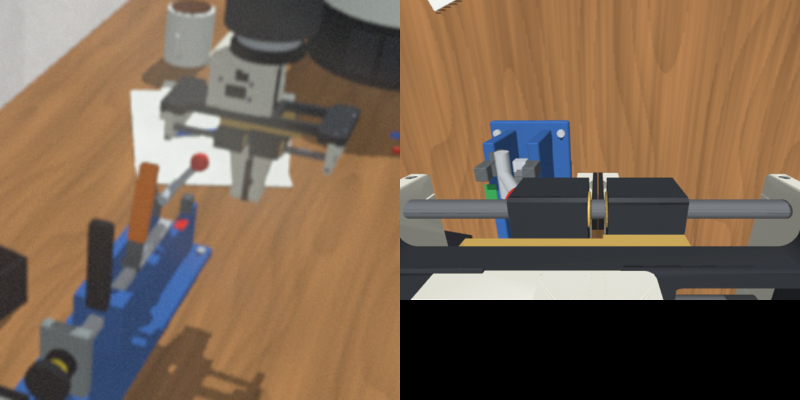

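The side view shows the closed fingers beside the red knob at about (200,162) in the crop, on the red-mark side. Now I'll push it +x.

step_arm:
  increments:
    - {"tx": 12, "ty": 0, "tz": 0, "ax": 0, "ay": 0, "az": 0, "claw": -1}
    - {"tx": 12, "ty": 0, "tz": 0, "ax": 0, "ay": 0, "az": 0, "claw": -1}
    - {"tx": 12, "ty": 0, "tz": 0, "ax": 0, "ay": 0, "az": 0, "claw": -1}
    - {"tx": 12, "ty": 0, "tz": 0, "ax": 0, "ay": 0, "az": 0, "claw": -1}
    - {"tx": 12, "ty": 0, "tz": 0, "ax": 0, "ay": 0, "az": 0, "claw": -1}
    - {"tx": 12, "ty": 0, "tz": 0, "ax": 0, "ay": 0, "az": 0, "claw": -1}
    - {"tx": 6, "ty": 0, "tz": 0, "ax": 0, "ay": 0, "az": 0, "claw": -1}
    - {"tx": 0, "ty": 0, "tz": 0, "ax": 0, "ay": 0, "az": 0, "claw": -1}
    - {"tx": 0, "ty": 0, "tz": 0, "ax": 0, "ay": 0, "az": 0, "claw": -1}

```text
time_s: 2.7
tcp_pos: [0.5728, -0.2497, 0.1342]
eef_rot: [180.0, 0.0, -90.5]
contact_force: [0.6, -0.1, 0.2]
gripper_width: 0.0002
```

```bash
cat > red.py <<'E'
from h import *
for n in('top','side'):
    c=cap(n);h=cv2.cvtColor(c['image'],cv2.COLOR_BGR2HSV);P=cloud(c)
    m=cv2.inRange(h,(0,120,60),(6,255,255))>0
    q=P[m&(c['depth']>0)];q=q[(abs(q[:,0]-.58)<.06)&(abs(q[:,1]+.25)<.045)&(q[:,2]>.1)]
    print(n,len(q),np.median(q,0).round(3) if len(q) else '')
E
python3 red.py
```

```text
top 0 
side 66 [ 0.605 -0.244  0.142]
```

The side camera puts the knob on the green side, with its visible surface at x 0.605, mirroring the starting 0.543. Next I'll go behind the trigger.

step_arm:
  increments:
    - {"tx": 0, "ty": 0, "tz": 40, "ax": 0, "ay": 0, "az": 0, "claw": -1}
    - {"tx": 7, "ty": 22, "tz": 0, "ax": 0, "ay": 0, "az": 0, "claw": -1}
    - {"tx": 0, "ty": 20, "tz": 0, "ax": 0, "ay": 0, "az": 0, "claw": -1}
    - {"tx": 0, "ty": 0, "tz": 0, "ax": 0, "ay": 0, "az": 0, "claw": -1}
    - {"tx": 0, "ty": 0, "tz": -30, "ax": 0, "ay": 0, "az": 0, "claw": -1}
    - {"tx": 0, "ty": 0, "tz": 0, "ax": 0, "ay": 0, "az": 0, "claw": -1}

```text
time_s: 3.4
tcp_pos: [0.5773, -0.2075, 0.1414]
eef_rot: [179.7, 0.1, -90.5]
contact_force: [-0.1, 0.3, -1.1]
gripper_width: 0.0002
```

```bash
python3 red.py; cat > st.py <<'E'
from h import *
import sys
c=cap('top');h=cv2.cvtColor(c['image'],cv2.COLOR_BGR2HSV);P=cloud(c);b=c['depth']>0
dark=(h[...,2]<60)&b
near=(abs(P[...,0]-.582)<.05)&b
gy=near&((cv2.inRange(h,(20,110,50),(90,255,255))>0))&(P[...,2]>.03)&(P[...,1]>.02)&(P[...,1]<.2)
y=P[...,1]
g=gy&(h[...,0]>40);ye=gy&(h[...,0]<36)
for n,m in(('green',g),('yellow',ye)): print(n,m.sum(),np.percentile(y[m],[2,98]).round(4) if m.sum() else '')
Z=P[...,2]; band=near&(abs(P[...,0]-.582)<.018)&(Z>.05)&dark
yg=np.median(y[gy])
pad=band&(y>yg)&(y<yg+.03)&(Z<.09); print('pad y',np.percentile(y[pad],[2,50,98]).round(4))
gr=near&(Z>.085)&(Z<.105)&(y<yg)&(y>yg-.05)&(h[...,1]<60)&(h[...,2]>70)
print('jaw plate y',np.percentile(y[gr],[2,50,98]).round(4) if gr.sum() else '')
wb=near&(Z>.07)&(Z<.1)&(y>yg+.012)&(y<.21)&dark; 
print('drawer front y',np.percentile(y[wb],[0.5,2,5]).round(4) if wb.sum() else '')
o=near&(cv2.inRange(h,(7,140,100),(19,255,255))>0)&(Z>.09)&(y<-.05)&(y>-.2)
print('paddle',o.sum(),np.percentile(y[o],[2,50,98]).round(4),'zmax',Z[o].max().round(3)) if o.sum() else 0
cv2.imwrite('pics/%s.png'%sys.argv[1],cv2.resize(c['image'][210:320,165:525],None,fx=2.2,fy=2.2,interpolation=cv2.INTER_CUBIC))
E
python3 st.py t3
```

```text
top 0 
side 0 
green 59 [0.0555 0.0622]
yellow 70 [0.0479 0.0541]
pad y [0.063  0.0677 0.0721]
jaw plate y [0.0263 0.0311 0.0358]
drawer front y [0.0661 0.0665 0.0677]
paddle 234 [-0.1783 -0.167  -0.1522] zmax 0.53
```

step_arm:
  increments:
    - {"tx": 0, "ty": 12, "tz": 0, "ax": 0, "ay": 0, "az": 0, "claw": -1}
    - {"tx": 0, "ty": 12, "tz": 0, "ax": 0, "ay": 0, "az": 0, "claw": -1}
    - {"tx": 0, "ty": 12, "tz": 0, "ax": 0, "ay": 0, "az": 0, "claw": -1}
    - {"tx": 0, "ty": 12, "tz": 0, "ax": 0, "ay": 0, "az": 0, "claw": -1}
    - {"tx": 0, "ty": 12, "tz": 0, "ax": 0, "ay": 0, "az": 0, "claw": -1}
    - {"tx": 0, "ty": 12, "tz": 0, "ax": 0, "ay": 0, "az": 0, "claw": -1}
    - {"tx": 0, "ty": 12, "tz": 0, "ax": 0, "ay": 0, "az": 0, "claw": -1}
    - {"tx": 0, "ty": 0, "tz": 0, "ax": 0, "ay": 0, "az": 0, "claw": -1}

```text
time_s: 4.35
tcp_pos: [0.5796, -0.1224, 0.1444]
eef_rot: [180.0, 0.0, -90.4]
contact_force: [0.4, -1.9, 2.4]
gripper_width: 0.0004
```

```bash
python3 red.py;python3 st.py t4; python3 -c "
from h import *
a=cap('side');cv2.imwrite('pics/s4.png',cv2.resize(a['image'][100:420,220:500],None,fx=1.8,fy=1.8))"
```

```text
top 55 [ 0.604 -0.255  0.148]
side 0 
green 0 
yellow 84 [0.1033 0.1349]Traceback (most recent call last):
  File "st.py", line 12, in <module>
    pad=band&(y>yg)&(y<yg+.03)&(Z<.09); print('pad y',np.percentile(y[pad],[2,50,98]).round(4))
                                                      ~~~~~~~~~~~~~^^^^^^^^^^^^^^^^^^
    return _quantile_unchecked(
        a, q, axis, out, overwrite_input, method, keepdims, weights)
    return _ureduce(a,
                    func=_quantile_ureduce_func,
    ...<5 lines>...
                    overwrite_input=overwrite_input,
                    method=method)
    r = func(a, **kwargs)
    result = _quantile(arr,
                       quantiles=q,
    ...<2 lines>...
                       out=out,
                       weights=wgt)
    slices_having_nans = np.isnan(arr[-1, ...])
                                  ~~~^^^^^^^^^
IndexError: index -1 is out of bounds for axis 0 with size 0
```

View pics/s4.png

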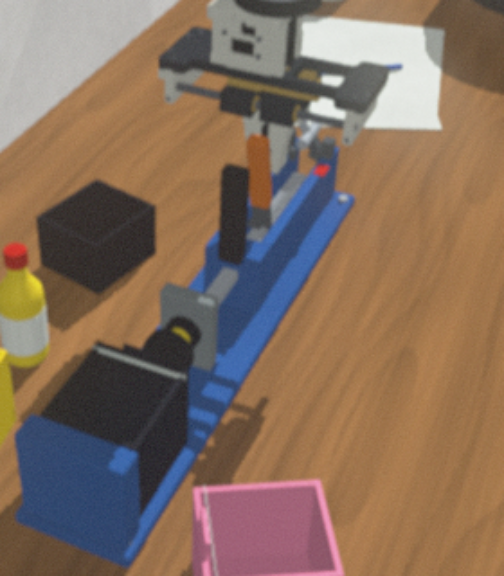

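The side view shows the paddle at (258,170) pulled past upright and the jaw advanced. The knob is still on the green side (top camera, x 0.604). The gripper hides the pad from the top, so I'll gauge the jaw plate from the side camera.

```bash
cat > sd.py <<'E'
from h import *
import sys
c=cap('side');h=cv2.cvtColor(c['image'],cv2.COLOR_BGR2HSV);P=cloud(c);b=c['depth']>0
x,y,Z=P[...,0],P[...,1],P[...,2]; near=(abs(x-.582)<.06)&b&(y>-.02)&(y<.26)
gr=near&(abs(x-.582)<.03)&(Z>.05)&(Z<.1)&(h[...,1]<70)&(h[...,2]>75)&(h[...,2]<190)&(y<.12)
Q=np.argwhere(gr); print('plate',gr.sum(),np.percentile(y[gr],[5,25,50,75,95]).round(4))
gl=near&(h[...,1]<70)&(h[...,2]>130)&(Z>.07)&(y>.1)&(y<.2)
print('glue/front',gl.sum(),np.percentile(y[gl],[5,50,95]).round(4) if gl.sum() else '')
for n,lo,hi in(('yel',22,34),('grn',45,90)):
    m=near&(cv2.inRange(h,(lo,120,40),(hi,255,255))>0)&(Z>.04)&(y<.15); print(n,m.sum(),np.median(y[m]).round(4) if m.sum() else '')
dk=near&(h[...,2]<60)&(abs(x-.582)<.024)&(y>np.median(y[gr])+.01)&(y<np.median(y[gr])+.056)
m=dk&(Z>.045)&(Z<.08); print('pad',m.sum(),np.percentile(y[m],[50,80,90,95]).round(4) if m.sum() else '')
if len(sys.argv)>1: cv2.imwrite('pics/%s.png'%sys.argv[1],cv2.resize(c['image'][200:400,200:400],None,fx=3,fy=3,interpolation=cv2.INTER_CUBIC))
print(r.get_state()['contact_force'].round(2))
E
python3 sd.py
python3 - <<'E'
from h import *
c=dict(np.load('pics/top.npz'))
E
```

```text
plate 738 [-0.0101  0.0474  0.0533  0.0545  0.0558]
glue/front 117 [0.1278 0.1363 0.1386]
yel 45 0.0659
grn 0 
pad 415 [0.0916 0.0928 0.0934 0.0937]
[-0.43 -1.16  2.1 ]
```

step_arm:
  increments:
    - {"tx": 0, "ty": -14, "tz": 0, "ax": 0, "ay": 0, "az": 0, "claw": -1}
    - {"tx": 0, "ty": -14, "tz": 0, "ax": 0, "ay": 0, "az": 0, "claw": -1}
    - {"tx": 0, "ty": -14, "tz": 0, "ax": 0, "ay": 0, "az": 0, "claw": -1}
    - {"tx": 0, "ty": -14, "tz": 0, "ax": 0, "ay": 0, "az": 0, "claw": -1}
    - {"tx": 0, "ty": -14, "tz": 0, "ax": 0, "ay": 0, "az": 0, "claw": -1}
    - {"tx": 0, "ty": -7, "tz": 0, "ax": 0, "ay": 0, "az": 0, "claw": -1}
    - {"tx": 0, "ty": 0, "tz": 0, "ax": 0, "ay": 0, "az": 0, "claw": -1}

```text
time_s: 5.3
tcp_pos: [0.5795, -0.2021, 0.1444]
eef_rot: [180.0, 0.0, -90.6]
contact_force: [0.2, 0.6, 0.4]
gripper_width: 0.0003
```

```bash
python3 sd.py; python3 st.py t5
```

```text
plate 714 [-0.0103  0.0458  0.0506  0.0519  0.0532]
glue/front 60 [0.1357 0.1375 0.1388]
yel 50 0.0635
grn 0 
pad 453 [0.089  0.0902 0.0906 0.091 ]
[-0.79  0.44  0.45]
green 59 [0.0701 0.0768]
yellow 77 [0.058  0.0686]
pad y [0.0773 0.0821 0.0869]
jaw plate y [0.0375 0.0439 0.05  ]
drawer front y [0.08   0.0805 0.0814]
paddle 275 [-0.1725 -0.1626 -0.1451] zmax 0.529
```

step_arm:
  increments:
    - {"tx": 0, "ty": 14, "tz": 0, "ax": 0, "ay": 0, "az": 0, "claw": -1}
    - {"tx": 0, "ty": 14, "tz": 0, "ax": 0, "ay": 0, "az": 0, "claw": -1}
    - {"tx": 0, "ty": 14, "tz": 0, "ax": 0, "ay": 0, "az": 0, "claw": -1}
    - {"tx": 0, "ty": 14, "tz": 0, "ax": 0, "ay": 0, "az": 0, "claw": -1}
    - {"tx": 0, "ty": 14, "tz": 0, "ax": 0, "ay": 0, "az": 0, "claw": -1}
    - {"tx": 0, "ty": 10, "tz": 0, "ax": 0, "ay": 0, "az": 0, "claw": -1}
    - {"tx": 0, "ty": 2, "tz": 0, "ax": 0, "ay": 0, "az": 0, "claw": -1}
    - {"tx": 0, "ty": 0, "tz": 0, "ax": 0, "ay": 0, "az": 0, "claw": -1}

```text
time_s: 6.2
tcp_pos: [0.5794, -0.1184, 0.1444]
eef_rot: [180.0, -0.0, -90.4]
contact_force: [-0.3, -2.8, 1.3]
gripper_width: 0.0004
```

```bash
python3 sd.py
```

```text
plate 835 [-0.0084  0.063   0.0721  0.0736  0.075 ]
glue/front 103 [0.1327 0.1372 0.14  ]
yel 48 0.0858
grn 0 
pad 163 [0.1054 0.11   0.1115 0.112 ]
[ 0.44 -1.95  0.45]
```

step_arm:
  increments:
    - {"tx": 0, "ty": -14, "tz": 0, "ax": 0, "ay": 0, "az": 0, "claw": -1}
    - {"tx": 0, "ty": -14, "tz": 0, "ax": 0, "ay": 0, "az": 0, "claw": -1}
    - {"tx": 0, "ty": -14, "tz": 0, "ax": 0, "ay": 0, "az": 0, "claw": -1}
    - {"tx": 0, "ty": -14, "tz": 0, "ax": 0, "ay": 0, "az": 0, "claw": -1}
    - {"tx": 0, "ty": -14, "tz": 0, "ax": 0, "ay": 0, "az": 0, "claw": -1}
    - {"tx": 0, "ty": -12, "tz": 0, "ax": 0, "ay": 0, "az": 0, "claw": -1}
    - {"tx": 0, "ty": 0, "tz": 0, "ax": 0, "ay": 0, "az": 0, "claw": -1}

```text
time_s: 6.95
tcp_pos: [0.5795, -0.2027, 0.1444]
eef_rot: [180.0, -0.0, -90.6]
contact_force: [-0.2, 0.1, 0.0]
gripper_width: 0.0002
```

```bash
python3 sd.py; python3 st.py t6
```

```text
plate 828 [-0.0092  0.0607  0.0689  0.0704  0.0715]
glue/front 62 [0.1363 0.1376 0.139 ]
yel 50 0.082
grn 0 
pad 220 [0.103  0.1078 0.1086 0.1093]
[-0.04  0.41  0.59]
green 61 [0.0882 0.0954]
yellow 85 [0.0574 0.087 ]
pad y [0.0963 0.1008 0.1053]
jaw plate y [0.0554 0.0632 0.0688]
drawer front y [0.0985 0.0991 0.1   ]
paddle 267 [-0.1725 -0.1629 -0.1459] zmax 0.214
```

View pics/t6.png

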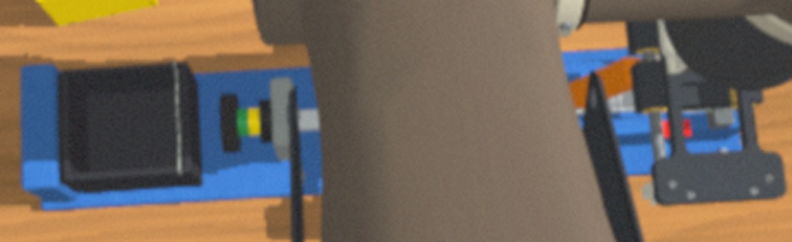

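The top view shows the pad at crop (228,122) and the drawer front at (198,125), with both rod bands showing. The gap is about 25 mm plus a few mm of slide, so one more full pull is safe.

step_arm:
  increments:
    - {"tx": 0, "ty": 14, "tz": 0, "ax": 0, "ay": 0, "az": 0, "claw": -1}
    - {"tx": 0, "ty": 14, "tz": 0, "ax": 0, "ay": 0, "az": 0, "claw": -1}
    - {"tx": 0, "ty": 14, "tz": 0, "ax": 0, "ay": 0, "az": 0, "claw": -1}
    - {"tx": 0, "ty": 14, "tz": 0, "ax": 0, "ay": 0, "az": 0, "claw": -1}
    - {"tx": 0, "ty": 14, "tz": 0, "ax": 0, "ay": 0, "az": 0, "claw": -1}
    - {"tx": 0, "ty": 12, "tz": 0, "ax": 0, "ay": 0, "az": 0, "claw": -1}
    - {"tx": 0, "ty": 2, "tz": 0, "ax": 0, "ay": 0, "az": 0, "claw": -1}
    - {"tx": 0, "ty": 0, "tz": 0, "ax": 0, "ay": 0, "az": 0, "claw": -1}

```text
time_s: 7.85
tcp_pos: [0.5794, -0.1172, 0.1444]
eef_rot: [179.9, -0.1, -90.4]
contact_force: [1.7, -9.3, -0.9]
gripper_width: 0.0006
```

```bash
python3 sd.py
```

```text
plate 916 [-0.0074  0.0765  0.0892  0.0917  0.093 ]
glue/front 107 [0.1355 0.1377 0.1427]
yel 26 0.1037
grn 0 
pad 546 [0.1332 0.134  0.1343 0.1346]
[ 1.83 -9.51 -1.73]
```

step_arm:
  increments:
    - {"tx": 0, "ty": -14, "tz": 0, "ax": 0, "ay": 0, "az": 0, "claw": -1}
    - {"tx": 0, "ty": -14, "tz": 0, "ax": 0, "ay": 0, "az": 0, "claw": -1}
    - {"tx": 0, "ty": -14, "tz": 0, "ax": 0, "ay": 0, "az": 0, "claw": -1}
    - {"tx": 0, "ty": -14, "tz": 0, "ax": 0, "ay": 0, "az": 0, "claw": -1}
    - {"tx": 0, "ty": -14, "tz": 0, "ax": 0, "ay": 0, "az": 0, "claw": -1}
    - {"tx": 0, "ty": -14, "tz": 0, "ax": 0, "ay": 0, "az": 0, "claw": -1}
    - {"tx": 0, "ty": 0, "tz": 0, "ax": 0, "ay": 0, "az": 0, "claw": -1}

```text
time_s: 8.6
tcp_pos: [0.5795, -0.2028, 0.1444]
eef_rot: [180.0, -0.0, -90.6]
contact_force: [-0.2, -0.7, -0.3]
gripper_width: 0.0007
```

```bash
python3 sd.py; python3 st.py t7;  python3 red.py
```

```text
plate 929 [-0.0089  0.075   0.0859  0.088   0.0893]
glue/front 55 [0.1365 0.1376 0.1389]
yel 44 0.1002
grn 0 
pad 540 [0.1332 0.134  0.1344 0.1347]
[-0.47  0.34  0.84]
green 59 [0.1059 0.1131]
yellow 86 [0.0571 0.1046]
pad y [0.113  0.1206 0.1283]
jaw plate y [0.0712 0.0788 0.0864]
drawer front y [0.1157 0.1163 0.1174]
paddle 274 [-0.1723 -0.163  -0.1459] zmax 0.216
top 0 
side 0
```

View pics/t7.png

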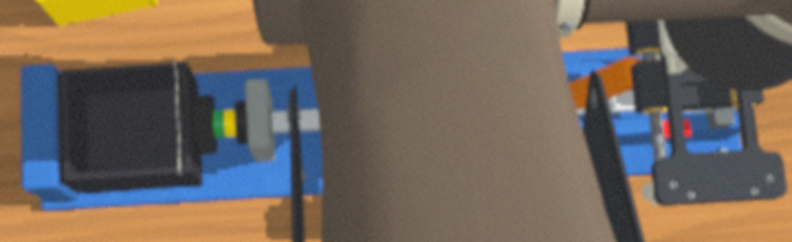

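The top view shows the pad at crop (207,124), almost touching the drawer front at (200,125). Green and yellow are both fully visible, so the pad is unpressed. The final pull goes in monitored steps.

step_arm:
  increments:
    - {"tx": 0, "ty": 12, "tz": 0, "ax": 0, "ay": 0, "az": 0, "claw": -1}
    - {"tx": 0, "ty": 12, "tz": 0, "ax": 0, "ay": 0, "az": 0, "claw": -1}
    - {"tx": 0, "ty": 12, "tz": 0, "ax": 0, "ay": 0, "az": 0, "claw": -1}
    - {"tx": 0, "ty": 12, "tz": 0, "ax": 0, "ay": 0, "az": 0, "claw": -1}
    - {"tx": 0, "ty": 12, "tz": 0, "ax": 0, "ay": 0, "az": 0, "claw": -1}
    - {"tx": 0, "ty": 0, "tz": 0, "ax": 0, "ay": 0, "az": 0, "claw": -1}

```text
time_s: 9.4
tcp_pos: [0.5801, -0.1394, 0.145]
eef_rot: [-180.0, -0.0, -90.4]
contact_force: [0.4, -3.0, 3.8]
gripper_width: 0.0008
```

```bash
python3 sd.py;python3 st.py t8|tail -6
```

```text
plate 951 [-0.0079  0.0381  0.0971  0.1006  0.102 ]
glue/front 110 [0.1129 0.1406 0.1431]
yel 0 
grn 0 
pad 527 [0.1375 0.1382 0.1386 0.1389]
[ 0.03 -3.1   3.37]
green 0 
yellow 56 [0.1043 0.1193]Traceback (most recent call last):
  File "st.py", line 12, in <module>
    pad=band&(y>yg)&(y<yg+.03)&(Z<.09); print('pad y',np.percentile(y[pad],[2,50,98]).round(4))
                                                      ~~~~~~~~~~~~~^^^^^^^^^^^^^^^^^^
    return _quantile_unchecked(
        a, q, axis, out, overwrite_input, method, keepdims, weights)
    return _ureduce(a,
                    func=_quantile_ureduce_func,
    ...<5 lines>...
                    overwrite_input=overwrite_input,
                    method=method)
    r = func(a, **kwargs)
    result = _quantile(arr,
                       quantiles=q,
    ...<2 lines>...
                       out=out,
                       weights=wgt)
    slices_having_nans = np.isnan(arr[-1, ...])
                                  ~~~^^^^^^^^^
IndexError: index -1 is out of bounds for axis 0 with size 0
```

step_arm:
  increments:
    - {"tx": 0, "ty": 8, "tz": 0, "ax": 0, "ay": 0, "az": 0, "claw": -1}
    - {"tx": 0, "ty": 4, "tz": 0, "ax": 0, "ay": 0, "az": 0, "claw": -1}
    - {"tx": 0, "ty": 0, "tz": 0, "ax": 0, "ay": 0, "az": 0, "claw": -1}

```text
time_s: 9.8
tcp_pos: [0.58, -0.1293, 0.1443]
eef_rot: [-180.0, -0.0, -90.5]
contact_force: [2.8, -6.5, 0.1]
gripper_width: 0.0007
```

```bash
python3 sd.py s9;python3 st.py t9|tail -6
```

```text
plate 956 [-0.0107  0.0369  0.0995  0.1035  0.1051]
glue/front 114 [0.1223 0.1409 0.1425]
yel 0 
grn 0 
pad 511 [0.1375 0.1383 0.1387 0.139 ]
[ 2.9  -5.62 -0.53]
green 0 
yellow 72 [0.1032 0.1299]Traceback (most recent call last):
  File "st.py", line 12, in <module>
    pad=band&(y>yg)&(y<yg+.03)&(Z<.09); print('pad y',np.percentile(y[pad],[2,50,98]).round(4))
                                                      ~~~~~~~~~~~~~^^^^^^^^^^^^^^^^^^
    return _quantile_unchecked(
        a, q, axis, out, overwrite_input, method, keepdims, weights)
    return _ureduce(a,
                    func=_quantile_ureduce_func,
    ...<5 lines>...
                    overwrite_input=overwrite_input,
                    method=method)
    r = func(a, **kwargs)
    result = _quantile(arr,
                       quantiles=q,
    ...<2 lines>...
                       out=out,
                       weights=wgt)
    slices_having_nans = np.isnan(arr[-1, ...])
                                  ~~~^^^^^^^^^
IndexError: index -1 is out of bounds for axis 0 with size 0
```

```bash
python3 - <<'E'
from h import *
a=cap('top');b=cap('side')
A=cv2.resize(a['image'][225:310,165:325],None,fx=4.9,fy=4.9,interpolation=cv2.INTER_CUBIC)[:,:784]
B=cv2.resize(b['image'][215:365,220:400],None,fx=3,fy=3,interpolation=cv2.INTER_CUBIC)
B=B[:180*3]
cv2.imwrite('pics/t10.png',A);print(A.shape,B.shape);cv2.imwrite('pics/s10.png',B)
for i in range(3):
    s=r.get_state();print(s['contact_force'].round(2),s['time_s'])
E
```

```text
(417, 784, 3) (450, 540, 3)
[ 2.38 -5.33 -0.4 ] 10.0
[ 2.38 -5.33 -0.4 ] 10.0
[ 2.38 -5.33 -0.4 ] 10.0
```

View pics/t10.png

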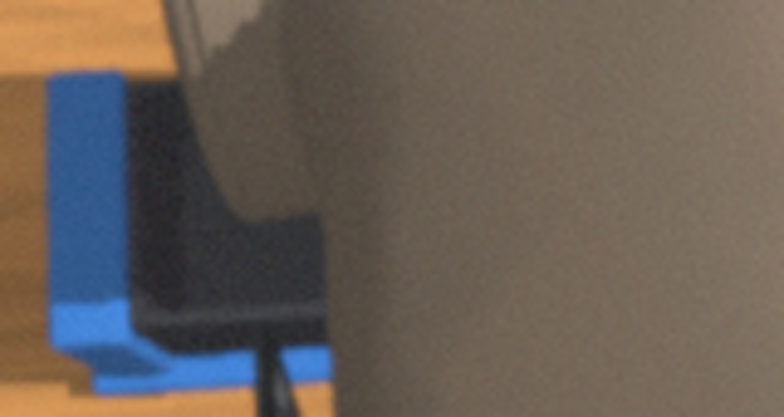

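View pics/s10.png

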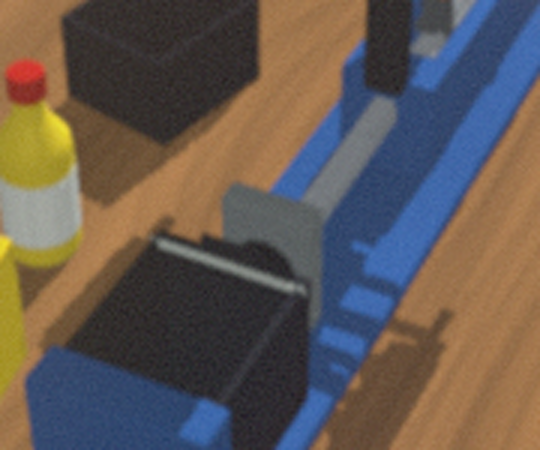

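The top view shows the drawer flush with the stop at (128,200) px, and the arm hides the rod. The side view shows the jaw plate at (275,230) close behind the glue line at (230,262), with no yellow visible. I'll compute the plunger from stop and plate positions.

```bash
python3 - <<'E'
from h import *
c=dict(np.load('pics/side.npz'));P=cloud(c);h=cv2.cvtColor(c['image'],cv2.COLOR_BGR2HSV);b=c['depth']>0
x,y,z=P[...,0],P[...,1],P[...,2]
bl=(cv2.inRange(h,(95,120,40),(125,255,255))>0)&b
s=bl&(y>.2)&(z>.04)&(abs(x-.582)<.06); print('stop z',np.percentile(z[s],[50,90,98]),'y',np.percentile(y[s],[1,2,5,50,95,99]).round(4))
pl=bl&(z<.02); print('plate ends y',np.percentile(y[pl&(abs(x-.582)<.055)],[0.2,1,99,99.8]).round(4))
dk=(h[...,2]<70)&b&(z>.085)&(z<.1)&(y>.1)&(abs(x-.582)<.05)
print('drawer top y',np.percentile(y[dk],[.5,1,2,50,98,99,99.5]).round(4))
# plate front face: fit points on grey plate
g=b&(abs(x-.582)<.022)&(z>.07)&(z<.095)&(y>.06)&(y<.12)&(h[...,1]<70)&(h[...,2]>60)
print('plate',g.sum(),np.percentile(y[g],[5,25,50,75,95]).round(4))
# same measures in the top view at rest (t7 raw not kept)
st=c['R'];o=-c['R'].T@c['t'];print('cam',o.round(3))
cv2.imwrite('pics/d.png',np.uint8(np.clip((y-.05)/.2,0,1)*255))
for u in(300,305,310,315): print(u,[(v,*P[v,u].round(3),h[v,u].tolist()) for v in range(276,312,3)])
E
```

```text
stop z [0.08234804 0.0959987  0.09699349] y [0.2253 0.2262 0.2282 0.2477 0.2495 0.2501]
plate ends y [-0.2748 -0.2627  0.2539  0.2546]
drawer top y [0.1338 0.1341 0.1347 0.1697 0.2188 0.2196 0.2199]
plate 486 [0.0917 0.0999 0.1031 0.1042 0.1055]
cam [0.307 0.655 0.637]
300 [(276, np.float64(0.601), np.float64(0.088), np.float64(0.092), [12, 55, 116]), (279, np.float64(0.598), np.float64(0.095), np.float64(0.093), [90, 13, 96]), (282, np.float64(0.595), np.float64(0.101), np.float64(0.093), [103, 23, 100]), (285, np.float64(0.594), np.float64(0.103), np.float64(0.089), [99, 19, 95]), (288, np.float64(0.594), np.float64(0.103), np.float64(0.084), [99, 18, 98]), (291, np.float64(0.594), np.float64(0.103), np.float64(0.077), [90, 8, 99]), (294, np.float64(0.593), np.float64(0.105), np.float64(0.073), [98, 11, 94]), (297, np.float64(0.577), np.float64(0.137), np.float64(0.1), [15, 9, 56]), (300, np.float64(0.576), np.float64(0.139), np.float64(0.097), [42, 27, 47]), (303, np.float64(0.575), np.float64(0.14), np.float64(0.092), [77, 18, 97]), (306, np.float64(0.574), np.float64(0.143), np.
[... 2251 characters left out ...]
85, np.float64(0.572), np.float64(0.099), np.float64(0.094), [79, 21, 97]), (288, np.float64(0.57), np.float64(0.102), np.float64(0.091), [93, 25, 102]), (291, np.float64(0.569), np.float64(0.105), np.float64(0.089), [105, 15, 99]), (294, np.float64(0.568), np.float64(0.106), np.float64(0.084), [94, 18, 97]), (297, np.float64(0.569), np.float64(0.104), np.float64(0.076), [96, 13, 99]), (300, np.float64(0.569), np.float64(0.105), np.float64(0.071), [75, 12, 82]), (303, np.float64(0.568), np.float64(0.107), np.float64(0.067), [145, 33, 46]), (306, np.float64(0.554), np.float64(0.136), np.float64(0.092), [135, 11, 48]), (309, np.float64(0.552), np.float64(0.14), np.float64(0.09), [68, 8, 124])]
```

Plunger estimates range from 3 to 8 mm, which isn't tight enough. I'll let the trigger back, read the rod bands from the top at rest as a reference, then re-pull and measure the plate's shift.

step_arm:
  increments:
    - {"tx": 0, "ty": -14, "tz": 0, "ax": 0, "ay": 0, "az": 0, "claw": -1}
    - {"tx": 0, "ty": -14, "tz": 0, "ax": 0, "ay": 0, "az": 0, "claw": -1}
    - {"tx": 0, "ty": -14, "tz": 0, "ax": 0, "ay": 0, "az": 0, "claw": -1}
    - {"tx": 0, "ty": -14, "tz": 0, "ax": 0, "ay": 0, "az": 0, "claw": -1}
    - {"tx": 0, "ty": -14, "tz": 0, "ax": 0, "ay": 0, "az": 0, "claw": -1}
    - {"tx": 0, "ty": -2, "tz": 0, "ax": 0, "ay": 0, "az": 0, "claw": -1}
    - {"tx": 0, "ty": 0, "tz": 0, "ax": 0, "ay": 0, "az": 0, "claw": -1}

```text
time_s: 10.7
tcp_pos: [0.5795, -0.2016, 0.1444]
eef_rot: [180.0, 0.0, -90.5]
contact_force: [-0.4, 0.8, -0.1]
gripper_width: 0.0002
```

```bash
python3 sd.py; python3 st.py t11; python3 - <<'E'
from h import *
c=dict(np.load('pics/top.npz'));cv2.imwrite('pics/t11c.png',cv2.resize(c['image'][230:305,170:300],None,fx=6,fy=6,interpolation=cv2.INTER_CUBIC))
h=cv2.cvtColor(c['image'],cv2.COLOR_BGR2HSV)
for v in(260,262,264,266): print(v,[(u,*h[v,u].tolist()) for u in range(248,285)])
E
```

```text
plate 948 [-0.0072  0.0379  0.0916  0.0943  0.0956]
glue/front 63 [0.1406 0.1415 0.1431]
yel 40 0.1061
grn 0 
pad 541 [0.1373 0.1382 0.1386 0.1389]
[-0.36  0.43 -0.38]
green 59 [0.112  0.1194]
yellow 79 [0.0584 0.111 ]
pad y [0.1194 0.1267 0.1327]
jaw plate y [0.0775 0.0851 0.0928]
drawer front y [0.1226 0.1233 0.1241]
paddle 269 [-0.1724 -0.1624 -0.1454] zmax 0.212
260 [(248, 72, 25, 52), (249, 160, 16, 48), (250, 120, 11, 48), (251, 60, 11, 48), (252, 10, 16, 49), (253, 120, 6, 44), (254, 120, 5, 52), (255, 83, 20, 50), (256, 110, 17, 45), (257, 75, 63, 57), (258, 77, 115, 84), (259, 84, 149, 101), (260, 88, 141, 110), (261, 84, 139, 112), (262, 61, 57, 121), (263, 27, 99, 147), (264, 24, 121, 164), (265, 26, 132, 162), (266, 26, 133, 153), (267, 26, 110, 116), (268, 28, 63, 65), (269, 160, 17, 45), (270, 105, 12, 44), (271, 105, 11, 47), (272, 90, 11, 71), (273, 80, 14, 111), (274, 70, 6, 120), (275, 75, 16, 127), (276, 84, 10, 127), (277, 83, 18, 125), (278, 75, 20, 127), (279, 73, 14, 126), (280, 77, 18, 126), (281, 75, 12, 123), (282, 72, 11, 116), (283, 75, 10, 103), (284, 101
[... 1538 characters left out ...]
, (250, 45, 11, 48), (251, 0, 5, 47), (252, 100, 17, 46), (253, 90, 22, 46), (254, 135, 10, 49), (255, 160, 15, 50), (256, 81, 36, 49), (257, 67, 109, 84), (258, 68, 151, 132), (259, 68, 157, 145), (260, 69, 158, 142), (261, 65, 138, 146), (262, 41, 139, 162), (263, 28, 197, 203), (264, 27, 226, 219), (265, 27, 233, 218), (266, 26, 237, 209), (267, 26, 205, 175), (268, 24, 130, 102), (269, 42, 26, 49), (270, 150, 11, 48), (271, 90, 14, 55), (272, 90, 11, 67), (273, 80, 16, 95), (274, 90, 6, 118), (275, 96, 11, 121), (276, 78, 10, 123), (277, 90, 8, 125), (278, 84, 10, 125), (279, 83, 16, 124), (280, 81, 14, 125), (281, 86, 15, 123), (282, 78, 11, 117), (283, 78, 12, 109), (284, 95, 13, 122)]
```

View pics/t11c.png

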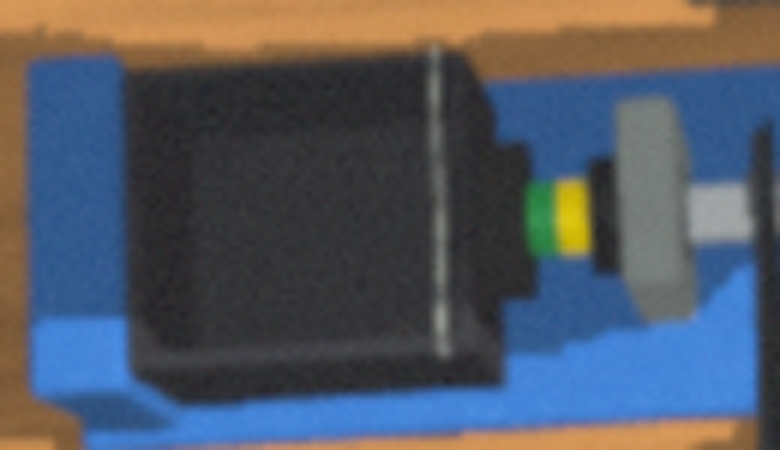

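At rest, the top crop shows green (527–555) and yellow (555–590) both essentially full width, with the pad just at the drawer front. So at rest the pad is out, 0–1 mm in, and while held the plate was about 9.3 mm further on. I'll check the pad-to-front gap from depth.

```bash
python3 - <<'E'
from h import *
c=dict(np.load('pics/top.npz'));P=cloud(c)
for v in(245,248,280,284,288): print(v,[(u,P[v,u,1].round(4),P[v,u,2].round(3)) for u in range(240,257,1)])
def ray(u,v,z):
    d=c['R'].T@np.array([(u-c['cx'])/c['fx'],(v-c['cy'])/c['fy'],1]);o=-c['R'].T@c['t'];return (o+d*(z-o[2])/d[2]).round(4)
print('pad back',ray(256.7,264,.066),'yel/grn',ray(262,264,.066),'barrel',ray(268.4,264,.066))
print('edge z=.012',ray(252.7,283,.012),'top z=.092',ray(252.7,283,.092))
E
```

```text
245 [(240, np.float64(0.1473), np.float64(0.059)), (241, np.float64(0.1458), np.float64(0.058)), (242, np.float64(0.14), np.float64(0.094)), (243, np.float64(0.1428), np.float64(0.055)), (244, np.float64(0.1412), np.float64(0.055)), (245, np.float64(0.1356), np.float64(0.092)), (246, np.float64(0.1338), np.float64(0.093)), (247, np.float64(0.1324), np.float64(0.091)), (248, np.float64(0.1318), np.float64(0.082)), (249, np.float64(0.1321), np.float64(0.064)), (250, np.float64(0.1319), np.float64(0.05)), (251, np.float64(0.132), np.float64(0.032)), (252, np.float64(0.1324), np.float64(0.011)), (253, np.float64(0.1305), np.float64(0.013)), (254, np.float64(0.129), np.float64(0.011)), (255, np.float64(0.1272), np.float64(0.011)), (256, np.float64(0.1251), np.float64(0.016))]
248 [(240, np.float64(0.1506), np.float64(0.033)), (241, np.float64(0.149), np.float64(0.032)), (242, np.float64(0.1399), np.float64(0.097)), (243, np.float64(0.1458), np.float64(0.031)), (244, np.float64(0.1441), np.float64(0.031)), (245, np.float64(0.1354), np.float64(0.095)), (246, np.float64(0.134), np.float64(0.
[... 2278 characters left out ...]
loat64(0.1387), np.float64(0.091)), (246, np.float64(0.1371), np.float64(0.091)), (247, np.float64(0.1358), np.float64(0.089)), (248, np.float64(0.1342), np.float64(0.089)), (249, np.float64(0.1326), np.float64(0.09)), (250, np.float64(0.1327), np.float64(0.074)), (251, np.float64(0.1326), np.float64(0.059)), (252, np.float64(0.1327), np.float64(0.043)), (253, np.float64(0.1327), np.float64(0.026)), (254, np.float64(0.1327), np.float64(0.009)), (255, np.float64(0.1309), np.float64(0.01)), (256, np.float64(0.129), np.float64(0.013))]
pad back [0.586  0.1209 0.066 ] yel/grn [0.5854 0.1124 0.066 ] barrel [0.5847 0.1021 0.066 ]
edge z=.012 [0.5638 0.1342 0.012 ] top z=.092 [0.5517 0.1262 0.092 ]
```

The drawer front face is at y 0.1322 and the pad face at about 0.1329, so they just touch at rest. The held plunger was therefore about 9 mm. I'll re-pull, aiming for a plate shift of about 8 mm (side plate 75th percentile near 0.1025).

step_arm:
  increments:
    - {"tx": 0, "ty": 12, "tz": 0, "ax": 0, "ay": 0, "az": 0, "claw": -1}
    - {"tx": 0, "ty": 12, "tz": 0, "ax": 0, "ay": 0, "az": 0, "claw": -1}
    - {"tx": 0, "ty": 12, "tz": 0, "ax": 0, "ay": 0, "az": 0, "claw": -1}
    - {"tx": 0, "ty": 12, "tz": 0, "ax": 0, "ay": 0, "az": 0, "claw": -1}
    - {"tx": 0, "ty": 4, "tz": 0, "ax": 0, "ay": 0, "az": 0, "claw": -1}
    - {"tx": 0, "ty": 0, "tz": 0, "ax": 0, "ay": 0, "az": 0, "claw": -1}

```text
time_s: 11.4
tcp_pos: [0.5801, -0.1482, 0.1451]
eef_rot: [-179.9, -0.0, -90.4]
contact_force: [-0.2, -5.5, 3.2]
gripper_width: 0.0004
```

```bash
python3 sd.py
```

```text
plate 957 [-0.0091  0.0376  0.0983  0.1025  0.1039]
glue/front 110 [0.1049 0.1403 0.1428]
yel 0 
grn 0 
pad 516 [0.1375 0.1383 0.1388 0.139 ]
[ 0.28 -3.08  2.87]
```

step_arm:
  increments:
    - {"tx": 0, "ty": 0, "tz": 0, "ax": 0, "ay": 0, "az": 0, "claw": -1}
    - {"tx": 0, "ty": 0, "tz": 0, "ax": 0, "ay": 0, "az": 0, "claw": -1}
    - {"tx": 0, "ty": 0, "tz": 0, "ax": 0, "ay": 0, "az": 0, "claw": -1}
    - {"tx": 0, "ty": 0, "tz": 0, "ax": 0, "ay": 0, "az": 0, "claw": -1}
    - {"tx": 0, "ty": 0, "tz": 0, "ax": 0, "ay": 0, "az": 0, "claw": -1}
    - {"tx": 0, "ty": 0, "tz": 0, "ax": 0, "ay": 0, "az": 0, "claw": -1}
    - {"tx": 0, "ty": 0, "tz": 0, "ax": 0, "ay": 0, "az": 0, "claw": -1}
    - {"tx": 0, "ty": 0, "tz": 0, "ax": 0, "ay": 0, "az": 0, "claw": -1}

```text
time_s: 12.25
tcp_pos: [0.5797, -0.1489, 0.1444]
eef_rot: [180.0, 0.0, -90.5]
contact_force: [2.0, -2.9, -0.4]
gripper_width: 0.0007
```

```bash
python3 sd.py; python3 sd.py;python3 red.py
```

```text
plate 963 [-0.0092  0.0376  0.0985  0.1025  0.1039]
glue/front 121 [0.1038 0.1407 0.1433]
yel 0 
grn 0 
pad 515 [0.1375 0.1382 0.1386 0.1389]
[ 2.23 -3.68 -0.52]
plate 960 [-0.0087  0.0387  0.0986  0.1025  0.1039]
glue/front 111 [0.1042 0.1407 0.1431]
yel 0 
grn 0 
pad 518 [0.1374 0.1382 0.1387 0.139 ]
[ 0.99 -2.63 -0.79]
top 0 
side 0
```

```bash
python3 -c "
from plant import r
print(r.close_job())"
```

```text
the job is handed in; nothing more can be done
None
```

I flipped the lock toggle to the green side and pumped the orange trigger until the jaw pushed the drawer against the stop. The job was handed in at about 12.5 s with the closed fingers still holding the trigger; no verdict was reported.

**Pumping:** I made three full pulls, then a fourth in steps. I let the fourth back to read the rod from above, then made the final holding pull.

**Last checks:**
- **Pad:** It is about 8 mm into its barrel, ±1 mm. The arm hid the rod during the hold, so this is the jaw plate's 8.2 mm shift from the last rest position. There the pad was fully out and just touching the drawer.
- **Drawer:** It looks flush with the stop and did not move over the last second of holding.
- **Trigger:** The fingers were pushing on it with about 3 N, and the jaw position held steady.
- **Lock:** The knob was hidden at the end. It was last seen on the free side during the first pull, and the trigger moved well past the lock's 0.1 rad limit in every pull.

**Disagreement:** Early estimates of how far the pad was in ran from 3 to 9 mm, and the force-based guess (about 8 mm) was noisy. That is why I let the trigger back and measured from rest. The glue bottle and spare drawer were never touched.

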